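# Seat the sealed reference cell in the water tester

## Task

Before the kitchen water tester can be used it needs its sealed reference cell: take the cell from the sloping drip stand, stand it upright, cap up, in the tester's square well with its two clear faces towards the lamp and the detector, and push it gently past the well's spring until it is fully home on the bottom. The cell is glass, so do not ram it against the tester; leave the other things where they stand and let go of the cell at the end.

Things in the scene. Friction and masses are not known exactly. Their poses are not given: they have to be found in the camera images.
- cell_mid (a point): sealed cell, loose, about 80 g: square block 24 x 24 x 70 mm with a grey cap 22 x 22 x 15 mm on its end, 85 mm in all. This point is its centre, 42.5 mm from foot and cap top. z runs from foot to cap; the two clear glass faces look along +x and -x, the two ribbed white faces along +y and -y. It starts lying in the stand, cap end up, its +x clear face upward
- cell: the same cell; origin at the centre of its foot, axes as cell_mid
- stand: fixed steel drip stand; origin under its 100 x 56 mm foot. The cell lies on it 45 degrees from level, cap end up towards the stand's -x, cell centre at x 6 mm, z 69 mm in this frame. It rests on a strip 16 mm wide, so its ribbed sides are free except over the 28 mm next its foot, where low cheeks (10 mm high, 34 mm over both) and an end stop hold it
- tester: fixed white tester, box 110 (x) x 90 (y) x 50 mm high, flat level top; origin at the centre of its underside. A square well sits in the middle of the top. The light path crosses the well along the tester's x: steel lamp barrel on the -x side, black detector block on the +x side, both below the top; black lines on top mark it
- well_mouth (a point): centre of the well's mouth, level with the top. Well 25.6 mm square (0.8 mm play a side), sides along the tester's x and y, 44 mm deep, 3 mm bevel. A sprung ball stands 2.8 mm out of its -y wall, 32 mm down: the cell drops in about 29 mm, stands on it upright, and is pushed past it with 4 to 10 N to the floor. Home, the cap's top is 41 mm above the tester's top
- tape: bystander: roll of masking tape lying flat, 96 x 25 mm high; origin at its underside
- mug: bystander: cream mug, 101 mm high; origin at its underside
- tuna: bystander: flat tin, 87 x 40 mm high; origin at its underside
- salt: bystander: salt shaker, 44 x 90 mm high; origin at its underside
- glass: bystander: drinking glass, 77 x 89 mm high; origin at its underside
- spoon: bystander: teaspoon, 139 mm long, lying flat; origin at its underside
- spice: bystander: spice jar, 47 x 97 mm high; origin at its underside
Things that resemble listed ones, but are neither listed nor needed, are in the scene too. Leave any yellow look-alike of the tester alone.

How it is judged:
At the end, for the whole second after the job is handed in: The cell stands in the well, cap up (within 0.1 rad of upright), within 4 mm of the well's axis, its foot within 2.5 mm of the well's floor, its clear faces square to the light path within 0.14 rad (either way round), at rest and released (horizontal distance between cell_mid and well_mouth below 0.004 m and z of cell_mid in the frame of tester between 0.046 and 0.051 m and angle between cell_mid's own z axis and vertical below 0.1 rad and angle between the x axis of cell_mid and the x axis of tester, either way round below 0.14 rad and linear speed of cell below 0.02 m/s); the robot touches nothing.
It fails at once if the cell is rammed against the tester with more than 100 N (contact force between cell and tester above 100 N).
It fails at once if one of the bystanders (tape, mug, tin, salt, glass, spoon, spice jar) is moved more than 30 mm (distance of any of tape, mug, tuna, salt, glass, spoon, spice from where it was at the start of the episode above 0.03 m).
It also fails if it takes over 58 s, if anything falls off the work surface, if the arm or the gripper's body presses on something with over 40 N, if the wrist force passes 120 N, or if a joint passes its speed limit or range.

## Robot

A 6-joint arm with a two-finger parallel gripper is mounted at the origin on a cart in front of the work surface, level with it; the furniture and walls round the work are solid. World frame = base frame: x ahead of the robot, y to its left, z up, the work surface at z = 0. Lengths are in m, angles in rad, forces in N, time in s.
With the tool pointing down it reaches from about 0.35 to 0.975 m from the base axis. Payload 4.9 kg.
Tool frame: the origin (TCP) lies midway between the tips of the shut fingers; the grasp point (between the pads) lies 19 mm behind it; z points along the fingers, y is the line along which they close (so a half turn about z gives the same grasp; the last joint's range is limited). The gripper opens to 85 mm and grips with 20 to 120 N. Pads are 22 mm wide; open, the fingers measure 114 mm over their backs; the gripper's body (76 mm by 85 mm) begins 54 mm behind the grasp point. The pads swing forward as they close: fully open they stand 13 mm farther back than shut.
Start: joints at [1.134, 0.053, 1.613, -0, 1.476, -0.119], TCP at [0.195, 0.594, 0.195] pointing down, gripper open.
Joint ranges: [-3.01, 3.01], [-1.01, 2.22], [0.06, 2.58], [-1.02, 4.17], [0.09, 2.62], [-3.14, 3.14]. Speed limits (rad/s): [2.57, 2.57, 3.14, 3.14, 3.14, 3.14].

## Interface

Orientations are given as a unit quaternion [w, x, y, z].
In Python, from plant import * gives the robot as it stands.
- The arm moves only by the tool jog_arm, never from a script. Its argument "targets" is a list of rows, each a list of 3 entries, a list of its own where there are three numbers: the shift along the tool's x, y, z in units of 25 mm (1.0 is 25 mm), then the turn, a rotation vector about the tool's x, y, z in units of 8 degrees (1.0 is 8 degrees), then the opening in per cent of the stroke, from 0 (shut) to 100 (fully open). A call has 1 to 8 rows; each row is the pose to reach, as a shift and turn from the pose commanded when the call began, along the tool's axes at that moment; what a row does not reach only later rows make up. A row lasts 1/8 s, in which the tool goes at most 62.5 mm and 10.7 degrees, less where a joint would pass 70% of its speed; a pose out of reach is approached as far as the arm can. A call with a gripper value outside its range is refused whole. The fingers move at their own pace and stop on an object; the grip force is fixed at half the most. Time passes only in rows, so rows that repeat a pose let the fingers close. It gives the time, the measured TCP pose, the force, the opening and the grip force at its end, in the units of the state.
- state(): the state, without advancing time (a new reading comes with each control period).
- grab_frame(name): name is "scene" or "top"; returns (picture, depth): 480x640x3 uint8, red, green, blue; 480x640 float32, m along the optical axis (not along the pixel's ray), 0 where there is no reading.
- camera_params(name): a dict with "fovy" (degrees; the focal length in pixels is half the picture's height over the tangent of half this angle, whatever the lens; pixels are square), "cx", "cy" (the principal point, pixels), "dist" ([k1, k2, p1, p2, k3] as OpenCV has them; the pictures are not rectified), "rvec" (rotation vector, rad) and "tvec" (3), from world to camera coordinates, as OpenCV has them. Camera axes: x right, y down, z forward; pixel columns grow to the right and rows downward; lengths in m; the calibration is good to about 2 mm. A picture is of the moment at which its call begins. camera_params takes no time and is no camera call.
- job_done(): hands the job in; it is judged then, once.
The state is a dict: "time": time; "joint_pos": joint angles; "joint_vel": joint speeds; "joint_efforts": joint torques, N m; "tool_pos": TCP position; "tool_rot": TCP orientation; "contact_force": force on the tool from outside, world axes, zero at the start; "ft_torque": the same for the moment, N m; "gripper_width": opening from 0.0 (shut) to 1.0 (fully open); "grasp_force": force on a finger pad.
Only numpy, scipy, OpenCV 4.12 (cv2) and the standard library are available. Lean on these libraries where they do the work, as an engineer would, in place of code of your own. Each camera call takes 0.05 s, during which the arm holds its last target. There are 200 camera calls.

## Working session

There is one attempt and no reset: what is moved stays moved. The work goes in short steps, Python scripts to look and compute and a tool call to move; the robot and the scene stay as the last step left them, time stands still between calls to the robot, and variables do not carry over. Pictures are saved under pics/ and viewed, at most 10 in all, crops included, and the job is handed in when it is done.

Besides the shell and the picture viewer there is one more tool, called after "Call:" in YAML: its name, and indented under it one key for each argument. jog_arm: Moves the arm, as the interface text tells. Its arguments: {"type":"object","properties":{"targets":{"type":"array"}},"required":["targets"]}

```bash
mkdir -p pics; cat > h.py <<'E'
from plant import *
import numpy as np, cv2, pickle
from scipy.spatial.transform import Rotation as R
def snap(n,f):
    im,d=grab_frame(n); cv2.imwrite(f'pics/{f}.png',im[:,:,::-1]); np.savez(f'{f}.npz',im=im,d=d); return im,d
def cam(n):
    p=camera_params(n); f=240/np.tan(np.radians(p['fovy'])/2)
    K=np.array([[f,0,p['cx']],[0,f,p['cy']],[0,0,1]]); return K,np.array(p['dist'],float),R.from_rotvec(np.ravel(p['rvec'])),np.ravel(p['tvec'])
def rays(n,uv):
    K,D,Rm,t=cam(n); x=cv2.undistortPoints(np.array(uv,float).reshape(-1,1,2),K,D).reshape(-1,2)
    return Rm,t,np.c_[x,np.ones(len(x))]
def atdepth(n,uv,d):
    Rm,t,r=rays(n,uv); return Rm.inv().apply(r*np.ravel(d)[:,None]-t)
def atz(n,uv,z):
    Rm,t,r=rays(n,uv); o=Rm.inv().apply(-t); w=Rm.inv().apply(r); return o+w*((z-o[2])/w[:,2])[:,None]
def proj(n,P):
    K,D,Rm,t=cam(n); return cv2.projectPoints(np.array(P,float).reshape(-1,1,3),Rm.as_rotvec(),t,K,D)[0].reshape(-1,2)
def tool():
    s=state(); q=s['tool_rot']; return np.array(s['tool_pos']),R.from_quat([q[1],q[2],q[3],q[0]])
E
python3 -c "
from h import *
a,_=snap('scene','s0');b,_=snap('top','t0')
s=state();print(s)
for n in('scene','top'):
  K,D,Rm,t=cam(n);print(n,K[0,0],Rm.inv().apply(-t),Rm.as_matrix()[2])"
```

```text
{'time': 0.1, 'joint_pos': array([ 1.13400559e+00,  5.33372247e-02,  1.61417474e+00,  4.29992061e-05,
        1.47601038e+00, -1.18961799e-01]), 'joint_vel': array([ 0.0006901 , -0.00245812, -0.00264249, -0.0006499 ,  0.002019  ,
        0.00069624]), 'joint_efforts': array([-2.71540239e-04, -3.94905531e+01, -3.71363139e+01, -1.46909210e-04,
        4.01093755e-03, -1.51775527e-05]), 'tool_pos': array([0.19500566, 0.5931227 , 0.19354649]), 'tool_rot': array([-2.85250931e-04,  1.58248401e-01,  9.87398862e-01, -9.21964001e-04]), 'contact_force': array([ 0.75235489,  0.57296509, -0.70031869]), 'ft_torque': array([-0.00384651, -0.042181  , -0.02480142]), 'grasp_force': 0.0, 'gripper_width': 1.0000024862789727}
scene 555.8763953712806 [-0.43297361  1.29530666  0.84663091] [ 0.52380394 -0.72955616 -0.4397468 ]
top 549.9696293042134 [ 0.21264158 -0.02456     1.49567432] [ 0.18646621  0.01755089 -0.9823046 ]
```

View pics/s0.png

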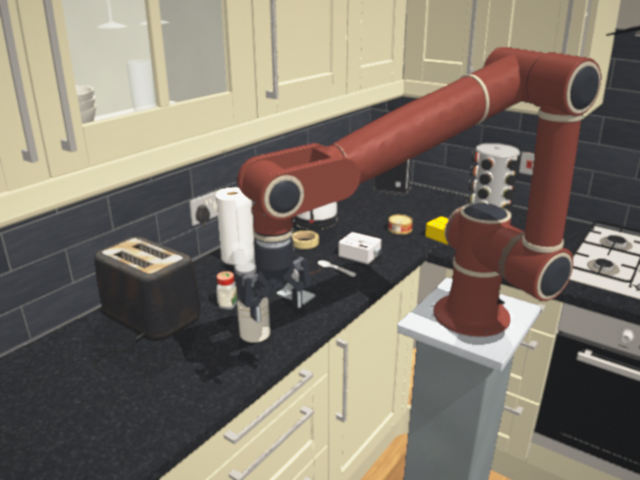

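View pics/t0.png

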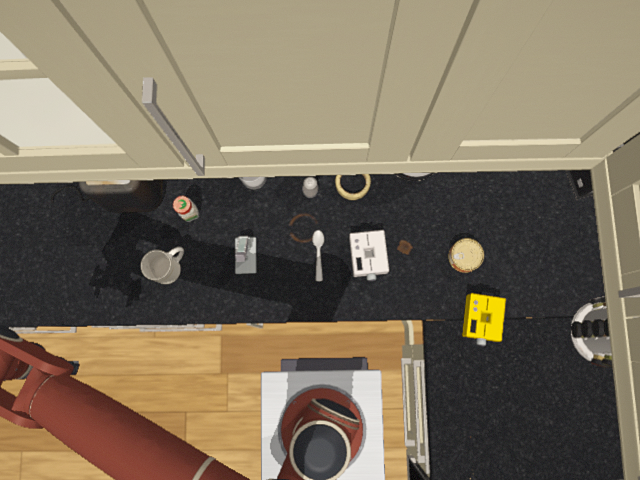

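The scene picture shows the arm, the stand near (297,290) and the white tester at (360,247). The top view shows the steel stand with the cell at (246,254), the white tester at (369,253), the yellow look-alike at (484,317), the spoon at (318,255), the mug at (162,265), the spice jar at (185,207), the salt at (310,187), the tape at (352,185), the tin at (466,255) and the glass at (253,182).
Candidates for the cell: only the stand (246,254). Salt (310,187) and glass (253,182) are rejected. Candidates for the tester: white (369,253) or yellow (484,317); I choose white.

```bash
python3 -c "
from h import *
z=np.load('t0.npz')
a=cv2.resize(z['im'][225:285,215:275],(480,480),interpolation=cv2.INTER_CUBIC)[...,::-1]
b=cv2.resize(z['im'][223:283,340:400],(480,480),interpolation=cv2.INTER_CUBIC)[...,::-1]
c=np.hstack([a,b]);c=cv2.resize(c,(800,400));cv2.imwrite('pics/c1.png',c)
s=np.load('s0.npz')['im']
cv2.imwrite('pics/c2.png',cv2.resize(s[225:320,260:400],(800,543),interpolation=cv2.INTER_CUBIC)[...,::-1])
"
```

```text
(no output)
```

View pics/c1.png

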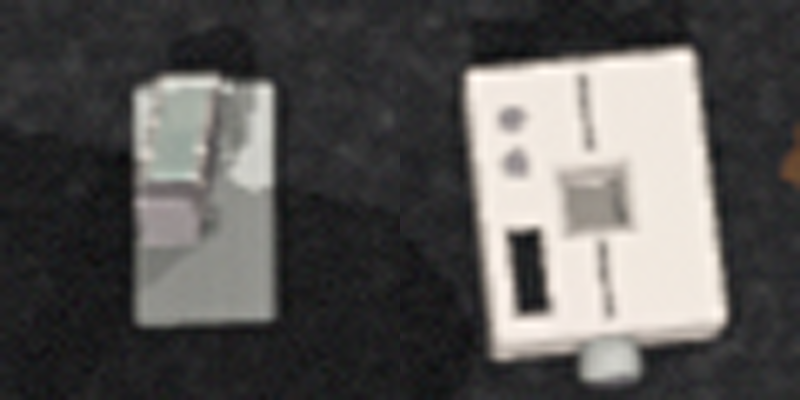

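View pics/c2.png

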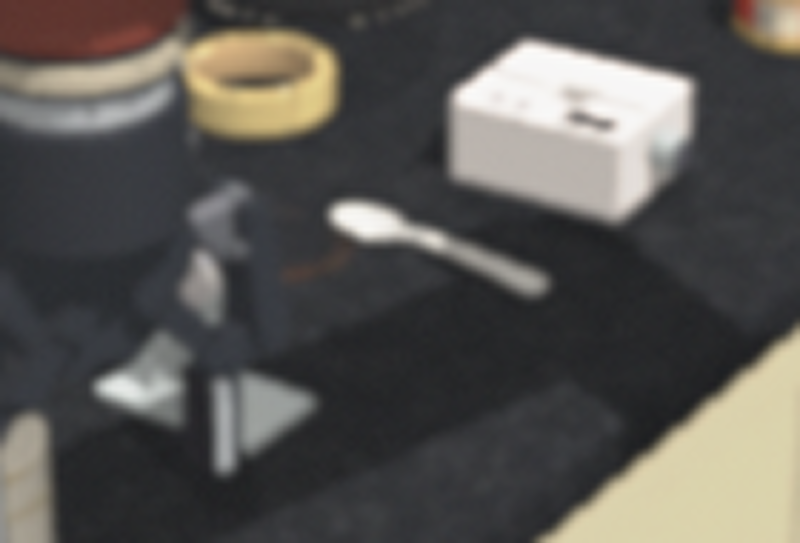

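The close crop shows the steel stand carrying the cell with its clear face up, its grey cap at crop (165,215), towards the robot. The white tester's well is at crop (597,200), the light-path lines run (583,75)–(610,318), and the steel lamp barrel is at (610,360). Both choices are confirmed.

```bash
python3 -c "
from h import *
np.set_printoptions(precision=4,suppress=True)
k=400/60
L=lambda p:[(x/k+215-.5,y/k+225-.5) for x,y in p]
Q=lambda p:[((x-400)/k+340-.5,y/k+223-.5) for x,y in p]
d=np.load('t0.npz')['d']
foot=atz('top',L([(133,90),(275,82),(275,322),(135,325)]),.004);print('foot',foot,foot.mean(0),[np.linalg.norm(foot[i]-foot[i-1]) for i in range(4)])
def dp(uv): return np.array([d[int(round(v)),int(round(u))] for u,v in uv])
cl=L([(185,95),(180,130),(172,170),(190,170),(170,190),(165,220),(160,235),(180,220)]);print('cell',atdepth('top',cl,dp(cl)))
te=Q([(465,70),(693,48),(725,322),(490,350)]);print('tester',atz('top',te,.05))
w=atz('top',Q([(557,170),(628,165),(635,228),(565,235)]),.05);print('well',w,w.mean(0))
l=atz('top',Q([(583,75),(587,150),(602,242),(610,318)]),.05);print('line',l,np.degrees(np.arctan2(*(l[3]-l[0])[[1,0]])))
c=Q([(450,200),(680,200),(640,100),(500,330)]);
tp=Q([(530,100),(660,100),(660,280),(570,280)]);print(atdepth('top',tp,dp(tp))[:,2], atdepth('top',[(225,240)],dp([(225,240)])))
"
```

```text
foot [[0.5131 0.2312 0.004 ]
 [0.5152 0.1718 0.004 ]
 [0.4145 0.1716 0.004 ]
 [0.4145 0.2295 0.004 ]] [0.4643 0.201  0.004 ] [np.float64(0.09865883104263011), np.float64(0.05938765124995053), np.float64(0.10063975794689274), np.float64(0.057822245131705856)]
cell [[0.4997 0.2009 0.0581]
 [0.4825 0.2004 0.0735]
 [0.4629 0.2002 0.0938]
 [0.4621 0.1926 0.0973]
 [0.4535 0.1995 0.1025]
 [0.4417 0.2014 0.1028]
 [0.4377 0.205  0.0919]
 [0.4429 0.1968 0.0948]]
tester [[ 0.5105 -0.0856  0.05  ]
 [ 0.5175 -0.1775  0.05  ]
 [ 0.4061 -0.1856  0.05  ]
 [ 0.397  -0.0922  0.05  ]]
well [[ 0.4689 -0.1211  0.05  ]
 [ 0.4702 -0.1496  0.05  ]
 [ 0.4447 -0.1514  0.05  ]
 [ 0.4425 -0.1234  0.05  ]] [ 0.4566 -0.1364  0.05  ]
line [[ 0.5074 -0.1329  0.05  ]
 [ 0.4767 -0.1334  0.05  ]
 [ 0.4393 -0.1381  0.05  ]
 [ 0.4087 -0.1401  0.05  ]] -175.80312807433444
[0.0484 0.055  0.0467 0.0478] [[ 0.5092  0.2587 -0.002 ]]
```

```bash
cat >> h.py <<'E'
def Rt(x,y): # tool rotation from world x,y axes of tool
    x=np.array(x,float);y=np.array(y,float);y/=np.linalg.norm(y);x-=y*(x@y);x/=np.linalg.norm(x)
    return R.from_matrix(np.c_[x,y,np.cross(x,y)])
def pick(a=np.radians(.5),p=45):
    p=np.radians(p);return R.from_euler('z',a)*Rt([-np.cos(p),0,-np.sin(p)],[0,1,0])
def place(a=np.radians(4.1)): return R.from_euler('z',a)*Rt([-1,0,0],[0,1,0])
def go(P,Q):
    p,r=tool(); print('shift',np.round(r.inv().apply(np.array(P)-p)/.025,2).tolist(),'turn',np.round(np.degrees((r.inv()*Q).as_rotvec())/8,2).tolist())
E
python3 -c "
from h import *
go([.385,.201,.155],pick())"
```

```text
shift [-12.12, -12.52, 1.56] turn [-0.93, -5.58, -2.21]
```

Call:
jog_arm:
  targets:
    - [[-6, -6.3, 0], [-0.45, -2.7, -1.1], 100]
    - [[-6, -6.3, 0], [-0.45, -2.7, -1.1], 100]
    - [[-6, -6.3, 0], [-0.45, -2.7, -1.1], 100]
    - [[-12.12, -12.52, 1.56], [-0.93, -5.58, -2.21], 100]
    - [[-12.12, -12.52, 1.56], [-0.93, -5.58, -2.21], 100]
    - [[-12.12, -12.52, 1.56], [-0.93, -5.58, -2.21], 100]
    - [[-12.12, -12.52, 1.56], [-0.93, -5.58, -2.21], 100]
    - [[-12.12, -12.52, 1.56], [-0.93, -5.58, -2.21], 100]

```text
time: 1.1
tool_pos: [0.3888, 0.1976, 0.1494]
tool_rot: [0.38, 0.002, 0.925, -0.004]
contact_force: [-0.9, 0.3, 0.4]
gripper_width: 0.997
grasp_force: 0.0
```

```bash
python3 -c "
from h import *
a,_=snap('scene','s1');b,_=snap('top','t1')
cv2.imwrite('pics/c3.png',np.hstack([cv2.resize(a[255:315,262:322],(400,400),interpolation=cv2.INTER_CUBIC),cv2.resize(b[225:305,210:290],(400,400),interpolation=cv2.INTER_CUBIC)])[...,::-1])
A=pick();d=A.as_matrix()[:,2]
go([.4703+.001,.201,.068],A)
go(np.array([.4703+.001,.201,.068])-.045*d,A)
"
```

```text
shift [0.08, -0.09, 4.79] turn [-0.03, -0.01, -0.03]
shift [0.08, -0.1, 2.99] turn [-0.03, -0.01, -0.03]
```

View pics/c3.png

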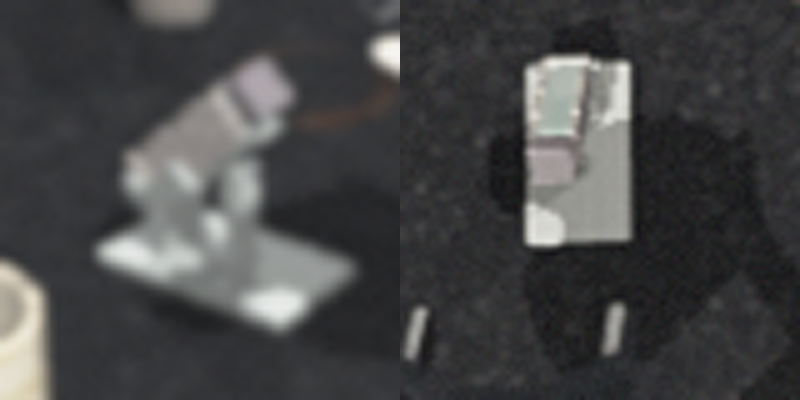

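The crop shows the cell lying free in the stand, cap end at crop (265,85) in the scene view. The finger tips are at crop (425,310) and (618,305) in the top view; next I check those against the calibration.

```bash
python3 -c "
from h import *
p,r=tool();y=r.as_matrix()[:,1];d=r.as_matrix()[:,2]
q=p-.013*d
print('pred tips px',proj('top',[q-.0425*y,q+.0425*y,q]).round(1))
c=np.array([.4703,.201,.069]);A=pick().as_matrix();az=-A[:,2];cx=-A[:,0]
pts=[c+az*h+cx*.012+s*.012*A[:,1] for h in(-42.5e-3,27.5e-3) for s in(-1,1)]+[c+az*.0425+cx*.011+s*.011*A[:,1] for s in(-1,1)]
for n,o,k in(('top',(210,225),5),('scene',(262,255),400/60)):
  print(n,((proj(n,pts)+.5-o)*k+([400,0] if n=='top' else 0)).round(0).tolist())
"
```

```text
pred tips px [[251.7 278.5]
 [217.2 279.3]
 [234.4 278.9]]
top [[588.0, 58.0], [544.0, 59.0], [575.0, 133.0], [529.0, 134.0], [570.0, 151.0], [527.0, 152.0]]
scene [[167.0, 137.0], [133.0, 159.0], [252.0, 69.0], [218.0, 90.0], [271.0, 57.0], [240.0, 76.0]]
```

Call:
jog_arm:
  targets:
    - [[0.08, -0.08, 1.5], [0, 0, 0], 100]
    - [[0.08, -0.12, 2.3], [0, 0, 0], 100]
    - [[0.08, -0.12, 3], [0, 0, 0], 100]
    - [[0.08, -0.12, 3], [0, 0, 0], 100]

```text
time: 1.7
tool_pos: [0.4384, 0.2039, 0.1005]
tool_rot: [0.382, -0.005, 0.924, 0.002]
contact_force: [-0.0, 0.7, -0.5]
gripper_width: 1.002
grasp_force: 0.0
```

```bash
python3 -c "
from h import *
go([.4713,.2,.068],pick());print(state()['contact_force'])"
```

```text
shift [-0.01, -0.17, 1.85] turn [0.01, -0.01, 0.01]
[-1.48642726e-04  6.64478934e-01 -5.16222677e-01]
```

Call:
jog_arm:
  targets:
    - [[0, -0.17, 0.5], [0, 0, 0], 100]
    - [[0, -0.17, 1.2], [0, 0, 0], 100]
    - [[0, -0.17, 1.85], [0, 0, 0], 100]
    - [[0, -0.17, 1.85], [0, 0, 0], 100]
    - [[0, -0.17, 1.85], [0, 0, 0], 100]

```text
time: 2.33
tool_pos: [0.4719, 0.1992, 0.0694]
tool_rot: [0.383, -0.004, 0.924, 0.002]
contact_force: [0.2, -0.6, -0.3]
gripper_width: 1.003
grasp_force: 0.0
```

Call:
jog_arm:
  targets:
    - [[0, 0, 0], [0, 0, 0], 45]
    - [[0, 0, 0], [0, 0, 0], 35]
    - [[0, 0, 0], [0, 0, 0], 20]
    - [[0, 0, 0], [0, 0, 0], 10]
    - [[0, 0, 0], [0, 0, 0], 0]
    - [[0, 0, 0], [0, 0, 0], 0]
    - [[0, 0, 0], [0, 0, 0], 0]
    - [[0, 0, 0], [0, 0, 0], 0]

```text
time: 3.32
tool_pos: [0.4723, 0.1982, 0.0687]
tool_rot: [0.383, -0.003, 0.924, 0.002]
contact_force: [-5.7, -0.5, 5.2]
gripper_width: 0.232
grasp_force: 58.5
```

Call:
jog_arm:
  targets:
    - [[0, 0, -0.4], [0, 0, 0], 0]
    - [[0, 0, -1], [0, 0, 0], 0]
    - [[0, 0, -2], [0, 0, 0], 0]
    - [[0, 0, -3], [0, 0, 0], 0]
    - [[0, 0, -4], [0, 0, 0], 0]
    - [[0, 0, -4], [0, 0, 0], 0]

```text
time: 4.08
tool_pos: [0.4016, 0.1982, 0.1407]
tool_rot: [0.384, -0.003, 0.923, 0.003]
contact_force: [0.8, 1.2, -0.4]
gripper_width: 0.228
grasp_force: 59.2
```

```bash
python3 -c "
from h import *
s=state();print(s['gripper_width'],s['grasp_force'],s['contact_force'])
go([.4566,-.1364,.22],place())
a,_=snap('scene','s2')
cv2.imwrite('pics/c4.png',cv2.resize(a[215:305,265:355],(600,600),interpolation=cv2.INTER_CUBIC)[...,::-1])"
```

```text
0.2278753373801902 59.23858453519642 [ 0.77128852  1.22784111 -0.42135299]
shift [-3.75, -13.39, -0.77] turn [-0.16, 5.65, -0.44]
```

View pics/c4.png

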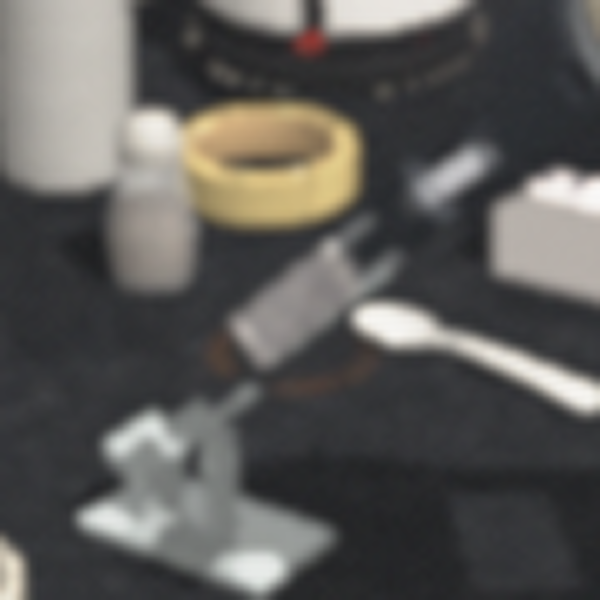

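The cell is held in line with the tool, foot at about crop (248,344), with the stand empty.

```bash
python3 -c "
from h import *
p,r=tool();M=r.as_matrix()
for k in (.03,.036,.041,.046,.052):
  print(k,((proj('scene',[p+k*M[:,2]+.012*M[:,1]+s*.012*M[:,0] for s in(-1,1)])+.5-[265,215])*600/90).round(0).tolist())"
```

```text
0.03 [[253.0, 311.0], [285.0, 357.0]]
0.036 [[245.0, 317.0], [277.0, 363.0]]
0.041 [[238.0, 322.0], [271.0, 368.0]]
0.046 [[232.0, 327.0], [264.0, 374.0]]
0.052 [[224.0, 333.0], [257.0, 380.0]]
```

```bash
python3 -c "
from h import *
go([.4566,-.1364,.155],place())"
```

```text
shift [-1.94, -13.38, 1.03] turn [-0.17, 5.64, -0.44]
```

Call:
jog_arm:
  targets:
    - [[-0.5, -2, -0.6], [0, 0.3, 0], 0]
    - [[-1, -4, -0.5], [0, 1.3, -0.1], 0]
    - [[-1.3, -6, -0.2], [-0.1, 2.4, -0.2], 0]
    - [[-1.6, -8, 0.1], [-0.1, 3.5, -0.3], 0]
    - [[-1.8, -10, 0.4], [-0.1, 4.6, -0.4], 0]
    - [[-1.94, -12, 0.8], [-0.17, 5.64, -0.44], 0]
    - [[-1.94, -13.38, 1.03], [-0.17, 5.64, -0.44], 0]
    - [[-1.94, -13.38, 1.03], [-0.17, 5.64, -0.44], 0]

```text
time: 5.12
tool_pos: [0.4557, -0.1392, 0.1514]
tool_rot: [-0.004, -0.033, 0.999, 0.0]
contact_force: [-0.3, 0.4, -1.6]
gripper_width: 0.23
grasp_force: 59.3
```

Call:
jog_arm:
  targets:
    - [[0, 0, 0], [0, 0, 0], 0]
    - [[0, 0, 0], [0, 0, 0], 0]
    - [[0, 0, 0], [0, 0, 0], 0]

```text
time: 5.5
tool_pos: [0.4562, -0.136, 0.1551]
tool_rot: [-0.001, -0.036, 0.999, -0.001]
contact_force: [-0.3, -0.3, -1.0]
gripper_width: 0.23
grasp_force: 59.3
```

```bash
python3 -c "
from h import *
go([.4566,-.1364,.105],place())
p,r=tool();print(p,np.degrees(np.arccos(-r.as_matrix()[2,2])))
a,_=snap('scene','s3');b,_=snap('top','t3')
cv2.imwrite('pics/c5.png',np.hstack([cv2.resize(a[205:275,325:395],(400,400),interpolation=cv2.INTER_CUBIC),cv2.resize(b[215:285,335:405],(400,400),interpolation=cv2.INTER_CUBIC)])[...,::-1])
M=r.as_matrix();f=p+.041*M[:,2]
print(((proj('scene',[f+s*.012*M[:,0]+t*.012*M[:,1] for s,t in((-1,1),(1,1),(1,-1))])+.5-[325,205])*400/70).round(0).tolist())
w=np.array([.4566,-.1364,.05]);W=place().as_matrix()
print('well pred',((proj('scene',[w+s*.0128*W[:,0]+t*.0128*W[:,1] for s,t in((-1,1),(1,1),(1,-1),(-1,-1))])+.5-[325,205])*400/70).round(0).tolist())
print('top pred',((proj('scene',[w+s*.055*W[:,0]+t*.045*W[:,1] for s,t in((-1,1),(1,1),(1,-1),(-1,-1))])+.5-[325,205])*400/70).round(0).tolist())
"
```

```text
shift [-0.02, -0.01, 2.01] turn [-0.01, -0.01, 0.01]
[ 0.45619743 -0.13597135  0.15513628] 0.12704045149280016
[[180.0, 109.0], [217.0, 118.0], [237.0, 103.0]]
well pred [[176.0, 209.0], [214.0, 219.0], [235.0, 203.0], [197.0, 193.0]]
top pred [[86.0, 213.0], [253.0, 257.0], [324.0, 199.0], [161.0, 159.0]]
```

View pics/c5.png

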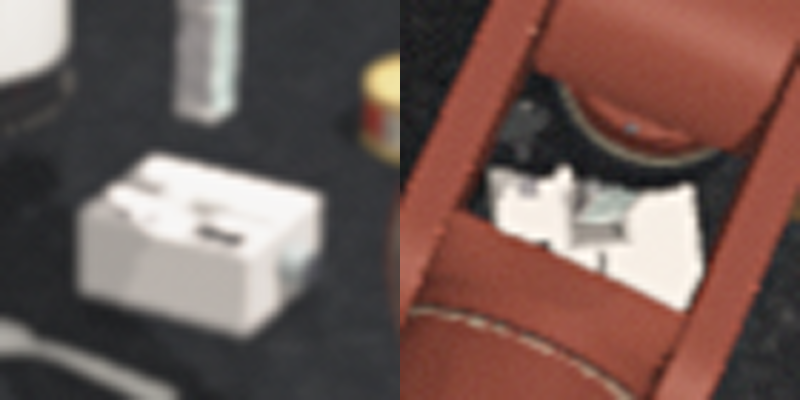

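The cell hangs upright over the white tester: foot corners at crop (173,113), (210,123), (238,107), tester top corners (78,210), (248,252), (323,195), (155,155). Both are shifted alike from the prediction, so the alignment is good and I lower it slowly.

Call:
jog_arm:
  targets:
    - [[0, 0, 1], [0, 0, 0], 0]
    - [[0, 0, 2], [0, 0, 0], 0]
    - [[0, 0, 2.3], [0, 0, 0], 0]
    - [[0, 0, 2.5], [0, 0, 0], 0]
    - [[0, 0, 2.6], [0, 0, 0], 0]
    - [[0, 0, 2.7], [0, 0, 0], 0]
    - [[0, 0, 2.7], [0, 0, 0], 0]
    - [[0, 0, 2.7], [0, 0, 0], 0]

```text
time: 6.6
tool_pos: [0.4587, -0.1375, 0.0919]
tool_rot: [0.002, -0.036, 0.999, -0.001]
contact_force: [-1.6, 3.0, 11.4]
gripper_width: 0.228
grasp_force: 60.9
```

Call:
jog_arm:
  targets:
    - [[0, 0, -0.3], [0, 0, 0], 0]
    - [[0, 0, -0.3], [0, 0, 0], 0]
    - [[0, 0, -0.3], [0, 0, 0], 0]
    - [[0, 0, -0.3], [0, 0, 0], 0]

```text
time: 7.1
tool_pos: [0.4557, -0.1367, 0.0942]
tool_rot: [-0.002, -0.036, 0.999, -0.0]
contact_force: [-1.2, -0.1, -0.4]
gripper_width: 0.229
grasp_force: 59.3
```

```bash
python3 -c "
from h import *
s=state();print(s['contact_force'],s['ft_torque'],tool()[0])
a,_=snap('scene','s4');b,_=snap('top','t4')
cv2.imwrite('pics/c6.png',np.hstack([cv2.resize(a[220:260,340:380],(400,400),interpolation=cv2.INTER_CUBIC),cv2.resize(b[235:275,350:390],(400,400),interpolation=cv2.INTER_CUBIC)])[...,::-1])
p,r=tool()
M=r.as_matrix();f=p+.042*M[:,2];S=((-1,1),(1,1),(1,-1),(-1,-1))
W=place().as_matrix();w=np.array([.4566,-.1364,.05])
for n,o in(('scene',(340,220)),('top',(350,235))):
  g=lambda Q:((proj(n,Q)+.5-o)*10+([400,0] if n=='top' else 0)).round(0).tolist()
  print(n,'foot',g([f+s*.012*M[:,0]+t*.012*M[:,1] for s,t in S]));print(' mouth',g([w+s*.0158*W[:,0]+t*.0158*W[:,1] for s,t in S]),g([w+s*.055*W[:,0]+t*.045*W[:,1] for s,t in S]))
"
```

```text
[-1.16956985 -0.05089213 -0.40643201] [ 0.05421629  0.05243889 -0.03454876] [ 0.45565394 -0.13668688  0.09418174]
scene foot [[164.0, 210.0], [227.0, 226.0], [261.0, 200.0], [198.0, 184.0]]
 mouth [[145.0, 217.0], [229.0, 239.0], [274.0, 204.0], [191.0, 183.0]] [[0.0, 223.0], [293.0, 299.0], [417.0, 198.0], [132.0, 128.0]]
top foot [[547.0, 141.0], [556.0, 230.0], [646.0, 221.0], [637.0, 133.0]]
 mouth [[529.0, 126.0], [542.0, 243.0], [660.0, 232.0], [647.0, 115.0]] [[405.0, -7.0], [447.0, 399.0], [786.0, 367.0], [739.0, -38.0]]
```

View pics/c6.png

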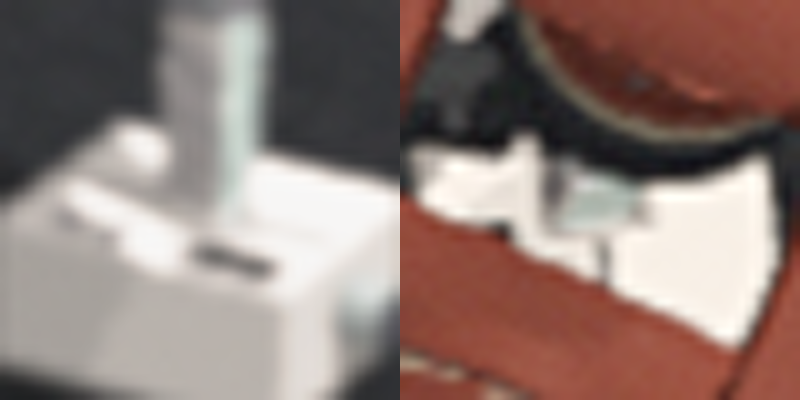

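The top crop shows the foot (lower edge at y≈228, sides at 557 and 640) against the mouth (lower edge ≈235, sides ≈543 and 655). It is centred across, but about 1.5–2 mm short in +x, which also agrees with the way the bevel pushed it.

Call:
jog_arm:
  targets:
    - [[-0.08, -0.02, 0], [0, 0, 0], 0]
    - [[-0.08, -0.02, 0], [0, 0, 0], 0]
    - [[-0.08, -0.02, 0.1], [0, 0, 0], 0]
    - [[-0.08, -0.02, 0.2], [0, 0, 0], 0]
    - [[-0.08, -0.02, 0.3], [0, 0, 0], 0]
    - [[-0.08, -0.02, 0.4], [0, 0, 0], 0]
    - [[-0.08, -0.02, 0.4], [0, 0, 0], 0]
    - [[-0.08, -0.02, 0.4], [0, 0, 0], 0]

```text
time: 8.2
tool_pos: [0.4614, -0.1387, 0.091]
tool_rot: [0.002, -0.036, 0.999, -0.002]
contact_force: [-4.6, 1.9, 22.1]
gripper_width: 0.231
grasp_force: 62.3
```

Call:
jog_arm:
  targets:
    - [[0, 0, -0.5], [0, 0, 0], 0]
    - [[0, 0, -0.5], [0, 0, 0], 0]
    - [[0, 0, -0.5], [0, 0, 0], 0]
    - [[0, 0, -0.5], [0, 0, 0], 0]

```text
time: 8.7
tool_pos: [0.4574, -0.1368, 0.0961]
tool_rot: [-0.002, -0.036, 0.999, -0.0]
contact_force: [0.0, 0.1, -0.6]
gripper_width: 0.227
grasp_force: 59.3
```

```bash
python3 -c "
from h import *
s=state();print(s['contact_force'],s['ft_torque'],tool()[0])
a,_=snap('scene','s5');b,_=snap('top','t5')
A=cv2.resize(a[215:260,335:380],(400,400),interpolation=cv2.INTER_LANCZOS4);B=cv2.resize(b[240:270,355:385],(400,400),interpolation=cv2.INTER_LANCZOS4)
cv2.imwrite('pics/c7.png',cv2.convertScaleAbs(np.hstack([A,B])[...,::-1],alpha=1.0))
p,r=tool()
M=r.as_matrix();S=((-1,1),(1,1),(1,-1),(-1,-1))
for n,o,k,e in(('scene',(335,215),400/45,0),('top',(355,240),400/30,400)):
  g=lambda Q:((proj(n,Q)+.5-o)*k+[e,0]).round(0).tolist()
  for kk in(.042,.012):print(n,'foot',g([p+kk*M[:,2]+s*.012*M[:,0]+t*.012*M[:,1] for s,t in S]))
"
```

```text
[ 0.03042497  0.10077041 -0.62410235] [ 0.03817054 -0.01347849  0.00093355] [ 0.45738172 -0.13684931  0.09612519]
scene foot [[187.0, 225.0], [243.0, 239.0], [273.0, 215.0], [217.0, 201.0]]
scene foot [[188.0, 152.0], [245.0, 166.0], [275.0, 143.0], [219.0, 129.0]]
top foot [[531.0, 110.0], [543.0, 229.0], [664.0, 218.0], [650.0, 99.0]]
top foot [[540.0, 83.0], [553.0, 203.0], [676.0, 192.0], [662.0, 72.0]]
```

View pics/c7.png

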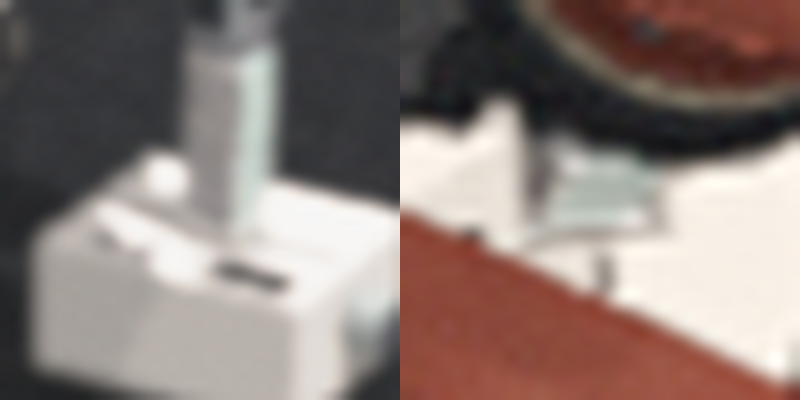

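The top crop shows the foot's lower corners at about (540,228) and (655,222) inside the mouth (left edge 525, right edge 668, lower edge 243). It is centred across and about 1 mm short in +x.

Call:
jog_arm:
  targets:
    - [[-0.04, 0, 0], [0, 0, 0], 0]
    - [[-0.04, 0, 0], [0, 0, 0], 0]
    - [[-0.04, 0, 0.1], [0, 0, 0], 0]
    - [[-0.04, 0, 0.2], [0, 0, 0], 0]
    - [[-0.04, 0, 0.24], [0, 0, 0], 0]
    - [[-0.04, 0, 0.24], [0, 0, 0], 0]

```text
time: 9.55
tool_pos: [0.4593, -0.1372, 0.0917]
tool_rot: [-0.001, -0.036, 0.999, -0.001]
contact_force: [-0.9, 0.4, 3.1]
gripper_width: 0.233
grasp_force: 59.7
```

Call:
jog_arm:
  targets:
    - [[0, 0, 0.08], [0, 0, 0], 0]
    - [[0, 0, 0.08], [0, 0, 0], 0]
    - [[0, 0, 0.08], [0, 0, 0], 0]

```text
time: 9.93
tool_pos: [0.4603, -0.1377, 0.0915]
tool_rot: [0.0, -0.036, 0.999, -0.001]
contact_force: [-1.4, 0.8, 8.9]
gripper_width: 0.229
grasp_force: 60.6
```

```bash
python3 -c "
from h import *
np.set_printoptions(precision=4,suppress=True)
c=[(78,210),(248,252),(323,195),(155,155)]
P=atz('scene',[(x*70/400+325-.5,y*70/400+205-.5) for x,y in c],.05);print(P,P.mean(0))
f=[(173,113),(210,123),(238,107)]
print('foot s3 at z=.112',atz('scene',[(x*70/400+325-.5,y*70/400+205-.5) for x,y in f],.113))
# rectified views at z=.05 around guess, tester-aligned, 6 px/mm, image up=+x, left=+y
def rect(n,im,z=.05,h=.033,N=400):
  W=R.from_euler('z',np.radians(4.1)).as_matrix();g=np.linspace(h,-h,N)
  X,Y=np.meshgrid(g,g,indexing='ij');Q=np.array([.4575,-.1368,z])+X[...,None]*W[:,0]+Y[...,None]*W[:,1]
  uv=proj(n,Q.reshape(-1,3)).reshape(N,N,2).astype(np.float32);o=cv2.remap(im,uv[...,0],uv[...,1],cv2.INTER_CUBIC)
  k=N/(2*h)
  for e in(.0128,.0158):
    a=int(N/2-e*k);b=int(N/2+e*k)
    for q in(a,b):
      cv2.line(o,(q,0),(q,25),(255,0,0),1);cv2.line(o,(0,q),(25,q),(255,0,0),1);cv2.line(o,(q,N-25),(q,N),(255,0,0),1);cv2.line(o,(N-25,q),(N,q),(255,0,0),1)
  return o
t=np.load('t0.npz')['im'];s=np.load('s0.npz')['im']
cv2.imwrite('pics/c8.png',np.hstack([rect('top',t),rect('scene',s)])[...,::-1])
"
```

```text
[[ 0.5143 -0.0885  0.05  ]
 [ 0.4041 -0.099   0.05  ]
 [ 0.4084 -0.1898  0.05  ]
 [ 0.5205 -0.1797  0.05  ]] [ 0.4618 -0.1392  0.05  ]
foot s3 at z=.112 [[ 0.4689 -0.1179  0.113 ]
 [ 0.4439 -0.1183  0.113 ]
 [ 0.4431 -0.147   0.113 ]]
```

View pics/c8.png

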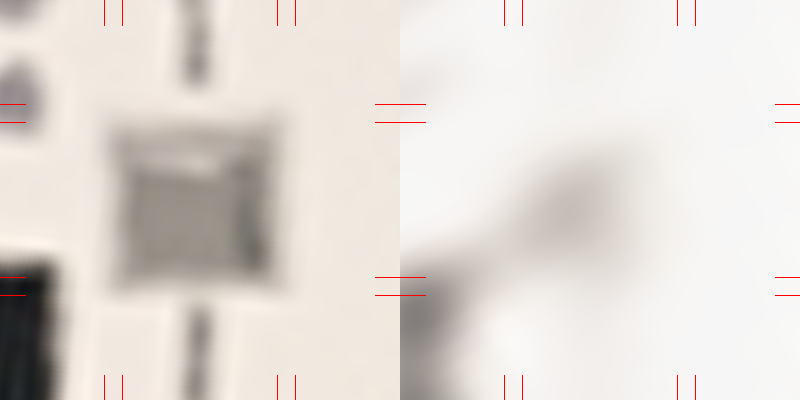

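The rectified left half shows the mouth at columns 108–280 and rows 122–290, with its centre at about (195,206); that puts the well near (0.457,-0.136). The right half is too blurred to use. The arm creeps to +x under load, so I slide back with light contact and watch z.

Call:
jog_arm:
  targets:
    - [[0.05, 0, 0], [0, 0, 0], 0]
    - [[0.05, 0, 0], [0, 0, 0], 0]
    - [[0.05, 0, 0], [0, 0, 0], 0]

```text
time: 10.3
tool_pos: [0.4594, -0.1377, 0.0915]
tool_rot: [0.001, -0.036, 0.999, -0.001]
contact_force: [-0.3, -0.1, 7.6]
gripper_width: 0.231
grasp_force: 60.5
```

Call:
jog_arm:
  targets:
    - [[0.05, 0, 0], [0, 0, 0], 0]
    - [[0.05, 0, 0], [0, 0, 0], 0]
    - [[0.05, 0, 0], [0, 0, 0], 0]

```text
time: 10.68
tool_pos: [0.4585, -0.1377, 0.0915]
tool_rot: [0.001, -0.035, 0.999, -0.001]
contact_force: [0.5, 1.7, 7.2]
gripper_width: 0.231
grasp_force: 60.4
```

Call:
jog_arm:
  targets:
    - [[0.05, 0, 0], [0, 0, 0], 0]
    - [[0.05, 0, 0], [0, 0, 0], 0]
    - [[0.05, 0, 0], [0, 0, 0], 0]

```text
time: 11.05
tool_pos: [0.4577, -0.1378, 0.0916]
tool_rot: [0.002, -0.035, 0.999, -0.001]
contact_force: [1.4, 1.2, 6.4]
gripper_width: 0.232
grasp_force: 60.3
```

Call:
jog_arm:
  targets:
    - [[0, -0.06, 0], [0, 0, 0], 0]
    - [[0, -0.06, 0], [0, 0, 0], 0]
    - [[0, -0.06, 0], [0, 0, 0], 0]

```text
time: 11.42
tool_pos: [0.4575, -0.139, 0.0913]
tool_rot: [0.001, -0.035, 0.999, -0.001]
contact_force: [0.9, 1.9, 7.2]
gripper_width: 0.233
grasp_force: 60.3
```

Call:
jog_arm:
  targets:
    - [[0, -0.06, 0], [0, 0, 0], 0]
    - [[0, -0.06, 0], [0, 0, 0], 0]
    - [[0, -0.06, 0], [0, 0, 0], 0]

```text
time: 11.8
tool_pos: [0.456, -0.1404, 0.0892]
tool_rot: [-0.0, -0.036, 0.999, -0.001]
contact_force: [3.0, 0.6, 0.6]
gripper_width: 0.234
grasp_force: 59.6
```

It dropped into the bevel, so the well lies further to −y. I follow it down.

Call:
jog_arm:
  targets:
    - [[-0.03, -0.02, 0.06], [0, 0, 0], 0]
    - [[-0.04, -0.04, 0.12], [0, 0, 0], 0]
    - [[-0.04, -0.04, 0.12], [0, 0, 0], 0]

```text
time: 12.18
tool_pos: [0.4564, -0.1409, 0.0858]
tool_rot: [-0.001, -0.036, 0.999, -0.0]
contact_force: [2.4, 2.8, 0.1]
gripper_width: 0.231
grasp_force: 59.6
```

Call:
jog_arm:
  targets:
    - [[0, 0, 0.06], [0, 0, 0], 0]
    - [[0, 0, 0.12], [0, 0, 0], 0]
    - [[0, 0, 0.12], [0, 0, 0], 0]

```text
time: 12.55
tool_pos: [0.4565, -0.141, 0.0831]
tool_rot: [-0.001, -0.036, 0.999, -0.0]
contact_force: [2.8, 4.4, 1.4]
gripper_width: 0.232
grasp_force: 59.7
```

Call:
jog_arm:
  targets:
    - [[-0.02, 0.03, 0.1], [0, 0, 0], 0]
    - [[-0.03, 0.04, 0.25], [0, 0, 0], 0]
    - [[-0.03, 0.04, 0.4], [0, 0, 0], 0]
    - [[-0.03, 0.04, 0.5], [0, 0, 0], 0]
    - [[-0.03, 0.04, 0.5], [0, 0, 0], 0]

```text
time: 13.18
tool_pos: [0.4569, -0.1401, 0.0701]
tool_rot: [-0.001, -0.036, 0.999, -0.0]
contact_force: [2.4, 3.2, -1.2]
gripper_width: 0.234
grasp_force: 59.5
```

Call:
jog_arm:
  targets:
    - [[-0.04, 0.04, 0.1], [0, 0, 0], 0]
    - [[-0.04, 0.04, 0.2], [0, 0, 0], 0]
    - [[-0.04, 0.04, 0.28], [0, 0, 0], 0]
    - [[-0.04, 0.04, 0.28], [0, 0, 0], 0]

```text
time: 13.68
tool_pos: [0.4579, -0.1393, 0.0635]
tool_rot: [-0.001, -0.036, 0.999, -0.001]
contact_force: [0.2, 2.2, -0.5]
gripper_width: 0.232
grasp_force: 59.6
```

Call:
jog_arm:
  targets:
    - [[0, 0, 0.06], [0, 0, 0], 0]
    - [[0, 0, 0.12], [0, 0, 0], 0]
    - [[0, 0, 0.12], [0, 0, 0], 0]

```text
time: 14.05
tool_pos: [0.4581, -0.1393, 0.0606]
tool_rot: [-0.001, -0.036, 0.999, -0.001]
contact_force: [-0.5, 1.7, 2.2]
gripper_width: 0.227
grasp_force: 59.8
```

Call:
jog_arm:
  targets:
    - [[0, 0.02, 0.06], [0, 0, 0], 0]
    - [[0, 0.02, 0.12], [0, 0, 0], 0]
    - [[0, 0.02, 0.18], [0, 0, 0], 0]
    - [[0, 0.02, 0.18], [0, 0, 0], 0]

```text
time: 14.55
tool_pos: [0.4582, -0.1389, 0.0562]
tool_rot: [-0.001, -0.036, 0.999, -0.001]
contact_force: [1.0, 1.9, 3.2]
gripper_width: 0.232
grasp_force: 59.9
```

Call:
jog_arm:
  targets:
    - [[0, 0, 0], [0, 0, 0], 40]
    - [[0, 0, 0], [0, 0, 0], 60]
    - [[0, 0, 0], [0, 0, 0], 60]
    - [[0, 0, 0], [0, 0, 0], 60]
    - [[0, 0, -0.8], [0, 0, 0], 60]
    - [[0, 0, -2], [0, 0, 0], 60]
    - [[0, 0, -3.2], [0, 0, 0], 60]
    - [[0, 0, -3.2], [0, 0, 0], 60]

```text
time: 15.55
tool_pos: [0.4602, -0.1396, 0.1393]
tool_rot: [0.002, -0.036, 0.999, -0.002]
contact_force: [-0.5, -0.3, -0.8]
gripper_width: 0.605
grasp_force: 0.0
```

Call:
jog_arm:
  targets:
    - [[0, 0, 0], [0, 0, 0], 20]
    - [[0, 0, 0], [0, 0, 0], 0]
    - [[0, 0, 0], [0, 0, 0], 0]
    - [[0, 0, 0], [0, 0, 0], 0]
    - [[0, 0, 0], [0, 0, 0], 0]

```text
time: 16.18
tool_pos: [0.4582, -0.1386, 0.1361]
tool_rot: [-0.001, -0.036, 0.999, -0.001]
contact_force: [-1.4, 0.3, -0.7]
gripper_width: 0.002
grasp_force: 0.0
```

```bash
python3 -c "
from h import *
s=state();print(s['gripper_width'],s['contact_force'])
go([.4582,-.1389,.105],place())"
```

```text
0.002222998575686318 [-1.42469761  0.274512   -0.6960208 ]
shift [-0.0, -0.01, 1.24] turn [-0.01, -0.02, -0.0]
```

Call:
jog_arm:
  targets:
    - [[0, 0, 0.6], [0, 0, 0], 0]
    - [[0, 0, 1.2], [0, 0, 0], 0]
    - [[0, 0, 1.3], [0, 0, 0], 0]
    - [[0, 0, 1.4], [0, 0, 0], 0]
    - [[0, 0, 1.5], [0, 0, 0], 0]
    - [[0, 0, 1.5], [0, 0, 0], 0]

```text
time: 16.92
tool_pos: [0.4583, -0.1387, 0.0989]
tool_rot: [-0.001, -0.036, 0.999, -0.001]
contact_force: [-0.4, -0.4, 0.2]
gripper_width: -0.001
grasp_force: 0.0
```

Call:
jog_arm:
  targets:
    - [[0, 0, 0.1], [0, 0, 0], 0]
    - [[0, 0, 0.2], [0, 0, 0], 0]
    - [[0, 0, 0.3], [0, 0, 0], 0]
    - [[0, 0, 0.3], [0, 0, 0], 0]

```text
time: 17.42
tool_pos: [0.4579, -0.1386, 0.0909]
tool_rot: [-0.001, -0.036, 0.999, -0.001]
contact_force: [1.0, -0.0, 0.1]
gripper_width: -0.0
grasp_force: 0.0
```

Call:
jog_arm:
  targets:
    - [[0, 0, 0.06], [0, 0, 0], 0]
    - [[0, 0, 0.12], [0, 0, 0], 0]
    - [[0, 0, 0.12], [0, 0, 0], 0]

```text
time: 17.8
tool_pos: [0.4581, -0.1387, 0.0881]
tool_rot: [-0.001, -0.036, 0.999, -0.001]
contact_force: [0.4, 1.3, -1.4]
gripper_width: -0.0
grasp_force: 0.0
```

Call:
jog_arm:
  targets:
    - [[0, 0, 0.1], [0, 0, 0], 0]
    - [[0, 0, 0.15], [0, 0, 0], 0]
    - [[0, 0, 0.15], [0, 0, 0], 0]

```text
time: 18.18
tool_pos: [0.458, -0.1386, 0.0843]
tool_rot: [-0.001, -0.036, 0.999, -0.001]
contact_force: [-0.4, 0.7, 0.3]
gripper_width: -0.001
grasp_force: 0.0
```

Call:
jog_arm:
  targets:
    - [[0, 0, -2], [0, 0, 0], 0]
    - [[0, 0, -4], [0, 0, 0], 0]
    - [[0, 2, -4], [0, 0, 0], 0]
    - [[0, 4, -4], [0, 0, 0], 0]
    - [[0, 6, -4], [0, 0, 0], 0]
    - [[0, 8, -4], [0, 0, 0], 0]
    - [[0, 8, -4], [0, 0, 0], 0]
    - [[0, 8, -4], [0, 0, 0], 0]

```text
time: 19.18
tool_pos: [0.4442, 0.0607, 0.1843]
tool_rot: [-0.001, -0.036, 0.999, -0.001]
contact_force: [-0.7, 0.1, 0.2]
gripper_width: 0.003
grasp_force: 0.0
```

```bash
python3 -c "
from h import *
np.set_printoptions(precision=4,suppress=True,linewidth=160)
for n,f in(('scene','s6'),('top','t6')):
  im,d=snap(n,f);v,u=np.mgrid[:480,:640];P=atdepth(n,np.c_[u.ravel(),v.ravel()],d.ravel())
  m=(d.ravel()>0)&(abs(P[:,0]-.458)<.1)&(abs(P[:,1]+.139)<.09)&(P[:,2]>.056)&(P[:,2]<.13)
  print(n,m.sum(),P[m].mean(0) if m.any() else '')
  q=P[m]; uvm=np.c_[u.ravel(),v.ravel()][m]
  for h in np.arange(.055,.13,.01):
    k=(q[:,2]>=h)&(q[:,2]<h+.01)
    if k.sum(): print(round(h,3),k.sum(),np.median(q[k],0),q[k].min(0),q[k].max(0))
"
```

```text
scene 139 [ 0.4547 -0.1284  0.0787]
0.055 36 [ 0.4538 -0.1238  0.0605] [ 0.3984 -0.1495  0.0561] [ 0.493  -0.0915  0.0647]
0.065 26 [ 0.4521 -0.1249  0.0717] [ 0.4432 -0.144   0.0653] [ 0.4729 -0.1166  0.0749]
0.075 24 [ 0.4523 -0.1271  0.0796] [ 0.4435 -0.1466  0.0756] [ 0.4693 -0.1206  0.0837]
0.085 28 [ 0.4525 -0.1279  0.0892] [ 0.446  -0.1492  0.0852] [ 0.4685 -0.118   0.0947]
0.095 25 [ 0.4568 -0.1299  0.0987] [ 0.4464 -0.1448  0.0964] [ 0.47   -0.1182  0.1037]
top 145 [ 0.455  -0.1383  0.0839]
0.055 36 [ 0.4508 -0.1418  0.0569] [ 0.4116 -0.1799  0.056 ] [ 0.5063 -0.0952  0.0627]
0.065 11 [ 0.4467 -0.1298  0.068 ] [ 0.4439 -0.1509  0.0654] [ 0.4645 -0.1271  0.0743]
0.075 13 [ 0.4467 -0.1315  0.0796] [ 0.4449 -0.1496  0.0753] [ 0.466  -0.1265  0.084 ]
0.085 15 [ 0.4518 -0.1334  0.091 ] [ 0.4448 -0.1465  0.0854] [ 0.4685 -0.1284  0.0947]
0.095 70 [ 0.4567 -0.1405  0.0987] [ 0.446  -0.1511  0.0955] [ 0.4681 -0.1278  0.1047]
```

```bash
python3 -c "
from h import *
np.set_printoptions(precision=4,suppress=True)
d=np.load('s6.npz')['d'];v,u=np.mgrid[:480,:640];P=atdepth('scene',np.c_[u.ravel(),v.ravel()],d.ravel());t=tool()[0];print(t)
m=(d.ravel()>0)&(abs(P[:,0]-t[0])<.05)&(abs(P[:,1]-t[1])<.06)&(P[:,2]>.12)&(P[:,2]<.3)
q=P[m]
for h in np.arange(.12,.3,.01):
    k=(q[:,2]>=h)&(q[:,2]<h+.01)
    if k.sum(): print(round(h,3),k.sum(),np.median(q[k],0),q[k].max(0)-q[k].min(0))
go([.4575,-.1395,.11],place())
"
```

```text
[0.4443 0.06   0.1842]
0.22 15 [0.4383 0.0662 0.2259] [0.0246 0.0226 0.008 ]
0.23 28 [0.4375 0.0702 0.2353] [0.0212 0.0291 0.009 ]
0.24 28 [0.4378 0.0711 0.2447] [0.0183 0.0267 0.0093]
0.25 30 [0.4387 0.0715 0.2544] [0.023  0.0326 0.0091]
0.26 29 [0.4352 0.0716 0.267 ] [0.0241 0.0585 0.0099]
0.27 57 [0.435  0.0733 0.2752] [0.028  0.0809 0.0097]
0.28 59 [0.4344 0.0753 0.2863] [0.0285 0.0955 0.0097]
0.29 74 [0.4343 0.0755 0.2952] [0.028  0.1185 0.0099]
shift [0.02, -7.99, 2.98] turn [-0.01, -0.02, -0.01]
```

The depth shows the real finger tips about 37 mm short of the reported TCP. That explains why nothing was touched: the cell was held by its cap only and still stands partway in. So the cap push has to go lower.

Call:
jog_arm:
  targets:
    - [[0, -2, 0], [0, 0, 0], 0]
    - [[0, -4, 0], [0, 0, 0], 0]
    - [[0, -6, 0], [0, 0, 0], 0]
    - [[0.02, -7.99, 0], [0, 0, 0], 0]
    - [[0.02, -7.99, 1], [0, 0, 0], 0]
    - [[0.02, -7.99, 2.5], [0, 0, 0], 0]
    - [[0.02, -7.99, 4], [0, 0, 0], 0]
    - [[0.02, -7.99, 4], [0, 0, 0], 0]

```text
time: 20.27
tool_pos: [0.4546, -0.1385, 0.0811]
tool_rot: [-0.005, -0.034, 0.999, 0.001]
contact_force: [0.4, 0.7, 0.0]
gripper_width: -0.004
grasp_force: 0.0
```

Call:
jog_arm:
  targets:
    - [[0, 0, 0.1], [0, 0, 0], 0]
    - [[0, 0, 0.2], [0, 0, 0], 0]
    - [[0, 0, 0.3], [0, 0, 0], 0]
    - [[0, 0, 0.4], [0, 0, 0], 0]
    - [[0, 0, 0.5], [0, 0, 0], 0]
    - [[0, 0, 0.6], [0, 0, 0], 0]
    - [[0, 0, 0.6], [0, 0, 0], 0]

```text
time: 21.15
tool_pos: [0.4573, -0.1384, 0.0691]
tool_rot: [-0.001, -0.036, 0.999, -0.001]
contact_force: [-0.4, 0.3, -0.1]
gripper_width: -0.002
grasp_force: 0.0
```

Call:
jog_arm:
  targets:
    - [[0, 0, 0.1], [0, 0, 0], 0]
    - [[0, 0, 0.2], [0, 0, 0], 0]
    - [[0, 0, 0.3], [0, 0, 0], 0]
    - [[0, 0, 0.3], [0, 0, 0], 0]

```text
time: 21.65
tool_pos: [0.4577, -0.1386, 0.062]
tool_rot: [-0.001, -0.036, 0.999, -0.001]
contact_force: [0.2, -0.7, 0.3]
gripper_width: 0.002
grasp_force: 0.3
```

Call:
jog_arm:
  targets:
    - [[0, 0, 0.06], [0, 0, 0], 0]
    - [[0, 0, 0.12], [0, 0, 0], 0]
    - [[0, 0, 0.18], [0, 0, 0], 0]
    - [[0, 0, 0.18], [0, 0, 0], 0]

```text
time: 22.15
tool_pos: [0.4579, -0.1386, 0.0579]
tool_rot: [-0.001, -0.036, 0.999, -0.001]
contact_force: [0.0, 0.8, 3.3]
gripper_width: -0.001
grasp_force: 2.0
```

Call:
jog_arm:
  targets:
    - [[0, 0, 0.06], [0, 0, 0], 0]
    - [[0, 0, 0.12], [0, 0, 0], 0]
    - [[0, 0, 0.16], [0, 0, 0], 0]
    - [[0, 0, 0.16], [0, 0, 0], 0]

```text
time: 22.65
tool_pos: [0.4584, -0.1385, 0.0548]
tool_rot: [-0.0, -0.036, 0.999, -0.001]
contact_force: [-0.7, 1.8, 8.8]
gripper_width: -0.005
grasp_force: 4.2
```

Call:
jog_arm:
  targets:
    - [[0, 0, 0.06], [0, 0, 0], 0]
    - [[0, 0, 0.12], [0, 0, 0], 0]
    - [[0, 0, 0.12], [0, 0, 0], 0]

```text
time: 23.02
tool_pos: [0.4599, -0.1386, 0.0547]
tool_rot: [0.001, -0.036, 0.999, -0.001]
contact_force: [-4.4, 4.6, 21.1]
gripper_width: -0.002
grasp_force: 10.3
```

Call:
jog_arm:
  targets:
    - [[0, 0, 0.06], [0, 0, 0], 0]
    - [[0, 0, 0.12], [0, 0, 0], 0]
    - [[0, 0, 0.12], [0, 0, 0], 0]

```text
time: 23.4
tool_pos: [0.4603, -0.1387, 0.0545]
tool_rot: [0.001, -0.036, 0.999, -0.001]
contact_force: [-11.7, 7.9, 36.7]
gripper_width: -0.0
grasp_force: 17.9
```

A hard stop at TCP z 0.0546, well above the spring force, so it should be on the floor. I retreat and check.

Call:
jog_arm:
  targets:
    - [[0, 0, -0.4], [0, 0, 0], 0]
    - [[0, 0, -1.5], [0, 0, 0], 0]
    - [[0, 0, -3.5], [0, 0, 0], 0]
    - [[0, 0, -5], [0, 0, 0], 0]
    - [[0, 2, -5], [0, 0, 0], 0]
    - [[0, 4.5, -5], [0, 0, 0], 0]
    - [[0, 7, -5], [0, 0, 0], 0]
    - [[0, 7, -5], [0, 0, 0], 0]

```text
time: 24.4
tool_pos: [0.4441, 0.0396, 0.1711]
tool_rot: [-0.002, -0.039, 0.999, -0.0]
contact_force: [0.3, -1.1, -0.3]
gripper_width: 0.003
grasp_force: 0.0
```

Call:
jog_arm:
  targets:
    - [[0, 0, 0], [0, 0, 0], 0]
    - [[0, 0, 0], [0, 0, 0], 0]

```text
time: 24.65
tool_pos: [0.4454, 0.0349, 0.1718]
tool_rot: [-0.002, -0.034, 0.999, -0.001]
contact_force: [-0.2, -0.2, 1.1]
gripper_width: -0.005
grasp_force: 0.0
```

```bash
python3 -c "
from h import *
np.set_printoptions(precision=4,suppress=True)
for n,f in(('scene','s7'),('top','t7')):
  im,d=snap(n,f);v,u=np.mgrid[:480,:640];P=atdepth(n,np.c_[u.ravel(),v.ravel()],d.ravel())
  near=(d.ravel()>0)&(abs(P[:,0]-.4575)<.016)&(abs(P[:,1]+.139)<.016)&(P[:,2]>.08)&(P[:,2]<.13)
  tt=(d.ravel()>0)&(abs(P[:,0]-.4575)<.04)&(abs(P[:,1]+.139)<.035)&(P[:,2]>.03)&(P[:,2]<.065)
  q=P[near]; print(n,near.sum(),q.max(0),q.min(0),np.median(q,0),np.percentile(q[:,2],[50,80,95]),'top',np.median(P[tt][:,2]))
print(tool()[0],state()['contact_force'])
"
```

```text
scene 37 [ 0.4725 -0.1238  0.0963] [ 0.4438 -0.1466  0.0803] [ 0.4582 -0.13    0.0891] [0.0891 0.0937 0.0946] top 0.05179123298537483
top 78 [ 0.4701 -0.1267  0.0971] [ 0.447  -0.1498  0.0811] [ 0.4581 -0.1375  0.0905] [0.0905 0.093  0.0947] top 0.04965896528773079
[0.4455 0.0349 0.172 ] [ 0.2455  0.141  -0.5534]
```

```bash
python3 -c "
from plant import *
print(job_done())"
```

```text
the job is handed in; nothing more can be done
None
```

I put the cell in the white tester's well, pushed it past the spring to a firm stop, and let go; the last depth check put the cap top 41 mm above the tester's top (home). I handed it in at about 25 s; no verdict came back. The real finger tips ended about 37 mm short of the reported TCP, so the cell was held by its cap only, and the last push reached 37 N vertically (about 39 N in all), close to the 40 N limit if that counts finger contact.

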